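# Tuck the cover plate under the hold-down flap

## Robot

A 6-joint arm with a two-finger parallel gripper is mounted at the origin on a cart in front of the work surface, level with it; the furniture and walls round the work are solid. World frame = base frame: x ahead of the robot, y to its left, z up, the work surface at z = 0. Lengths are in m, angles in rad, forces in N, time in s.
With the tool pointing down it reaches from about 0.35 to 0.875 m from the base axis. Payload 4.2 kg.
Tool frame: the origin (TCP) lies between the finger pads; the fingertips stand 17 mm ahead of it and the grasp point (between the pads) lies 2 mm behind it (robot.nose_length is the distance from the TCP to the fingertips, in m); z points along the fingers, y is the line along which they close (so a half turn about z gives the same grasp; the last joint's range is limited). The gripper opens to 87 mm and grips with 3 to 60 N. Pads are 19 mm wide; open, the fingers measure 117 mm over their backs; the gripper's body (75 mm by 190 mm) begins 51 mm behind the grasp point.
Start: joints at [-0.845, 0.385, 0.008, 0, -1.194, -0.259], TCP at [0.281, -0.558, 0.24] pointing down, gripper open.
Joint ranges: [-3.14, 3.14], [-1.21, 2.06], [-1.07, 1.41], [-3.16, 2.05], [-2.99, -0.16], [-3.1, 3.1]. Speed limits (rad/s): [2.79, 2.79, 3.14, 3.14, 3.14, 3.14].

## Interface

Orientations are given as a unit quaternion [x, y, z, w].
In Python, from cell import readout, optics, ticket, robot gives the robot as it stands.
- The arm moves only by the tool drive_tool, never from a script. Its argument "targets" is a list of rows, each an object of numbers: "tx", "ty", "tz": the shift along the tool's x, y, z in cm; "twist": the turn about the tool's z in degrees. In form: [{"tx": .., "ty": .., "tz": .., "twist": ..}, ...]. A call has 1 to 10 rows; each row is the pose to reach, as a shift and turn from the pose commanded when the call began, along the tool's axes at that moment; what a row does not reach only later rows make up. A row lasts 1/8 s, in which the tool goes at most 62.5 mm and 10.7 degrees, less where a joint would pass 70% of its speed; a pose out of reach is approached as far as the arm can. A call with a gripper value outside its range is refused whole. "jaw" is the opening, from 0 (shut) to 1 (fully open), set as the call begins (left out, the last holds). The fingers move at their own pace and stop on an object; "force" is the grip in N (left out, the last holds). Time passes only in rows, so rows that repeat a pose let the fingers close. It gives the time, the measured TCP pose, the force, the opening and the grip force at its end, in the units of the state.
- readout.get_obs(): the state, without advancing time (a new reading comes with each control period).
- optics.camera(name): name is "side" or "top" or "wrist"; returns a dict with "image" (480x640x3 uint8, red, green, blue), "fx", "fy", "cx", "cy" (pixels), "dist_coeffs" ([k1, k2, p1, p2, k3] as OpenCV has them; the pictures are not rectified), "pose" (4x4, takes a point from camera to world coordinates). Camera axes: x right, y down, z forward; pixel columns grow to the right and rows downward; lengths in m; the calibration is good to about 2 mm. A picture is of the moment at which its call begins. There is no depth.
- ticket.job_done(): hands the job in; it is judged then, once.
The state is a dict: "time": time; "qpos": joint angles; "dq": joint speeds; "tau": joint torques, N m; "eef_pos": TCP position; "orientation": TCP orientation; "force": force on the tool from outside, world axes, zero at the start; "torque": the same for the moment, N m; "grip_width": finger opening in m; "grip_force": force on a finger pad.
Only numpy, scipy, OpenCV 4.12 (cv2) and the standard library are available. Lean on these libraries where they do the work, as an engineer would, in place of code of your own. Each camera call takes 0.05 s, during which the arm holds its last target. There are 200 camera calls.

## Task

Lift the lid of the aluminium instrument case until it rests open on its stop. Then take the loose steel cover plate by its black grip block and slide its green-marked edge well under the orange hold-down flap in the case (the blue rail beneath the flap is the stop), centred, without lifting the flap. Finish still gripping the plate and pressing it flat against the blue board, gently but firmly (about 10 N), while I fasten it: do not let go, and leave the other things where they are.

Things in the scene. Friction and masses are not known exactly. Their poses are not given: they have to be found in the camera images.
- case: aluminium instrument case fixed on the worktop, 220 (x) x 250 (y) x 60 mm high, walls 4 mm; origin under its centre on the worktop, x points to its hinged far side, y to its left, z up. The lid lies on it, 6 mm thick
- case_lid (a joint): lid angle, rad: 0 shut, grows as the lid lifts, 1.85 on its stop (past upright; it stays there by its own weight, but falls shut if let go before about 1.6). Lid 0.25 kg, 222 x 254 mm, with a black T-grip near its front edge
- lid_hinge (a point): middle of the lid's hinge line, which runs along the case's y axis at the far rim; 110 mm from the case centre, 61 mm above the worktop
- lid_grip (a point): centre of the black T-grip's bar (a round bar, diameter 16, 34 mm long along the case's y axis, middle 25 mm above the lid's top face). Lies 195 mm from the hinge along the lid and 30 mm off the hinge plane. Pinched on its two ends by a gripper closing along the case's y axis, the bar can turn between the finger pads, so the tool may keep pointing down while the lid swings to its stop
- base_board: blue board inside the case; origin in the middle of its top face, 18 mm above the worktop over the case's centre, axes as the case. The top is flat, save an open pocket (x -30 to +50, y -20 to +20 mm, two ampoules in it, below the top) that the plate has to cover, and a blue stop rail under the flap, 9 mm high, whose near face is at x = +75 mm
- hold_flap (a joint): orange hold-down flap's angle, rad: 0 lying down, grows as it is lifted (60 g, hinged along its far edge, no spring); 0.12 means its free edge is 7 mm up
- flap_edge (a point): middle of the flap's free near edge; the flap is 170 mm wide along y, its flat underside stands 9 mm above the board's top, its hinge is at x = +98 mm and the flat part ends at x = +43 mm of the board; the last 10 mm, to x = +35 mm, turn up as a lead-in
- cover_plate: loose steel plate, 110 (x) x 120 (y) x 4 mm, 0.25 kg or so, lying flat on the worktop to the right of the case; origin under its centre. The green-marked edge to be tucked is at its x = +55 mm
- plate_grip (a point): middle of the black grip block on the plate, where to hold it: 26 mm above the plate's underside, 15 mm behind its centre (x = -15). The block is 36 (x) x 22 (y) mm, its top 34 mm above the plate's underside; grip it across its 22 mm with the gripper closing along y
- corner_left (a point): left (+y) corner of the green-marked edge of the plate, at half its thickness
- corner_right (a point): right (-y) corner of the green-marked edge
- pill_bottle: bystander: blue tablet bottle, 49 x 48 x 87 mm, origin under its centre
- vial_3: bystander: small glass vial with a green cap, 22 x 22 x 52 mm, origin under its centre
- carton_needles: bystander: small carton, 60 x 105 x 42 mm, origin under its centre
Things that resemble listed ones, but are neither listed nor needed, are in the scene too. There is more than one size of the cover_plate; the job needs the largest.

How it is judged:
By the outcome, as a careful person would: the job done as asked, in the order asked, and still so for the second after the job is handed in, while the arm keeps its last pose, push and grip.
It also fails if it takes over 61 s, if anything falls off the work surface, if the arm or the gripper's body presses on something with over 40 N, if the wrist force passes 120 N, or if a joint passes its speed limit or range.

## Working session

There is one attempt and no reset: what is moved stays moved. The work goes in short steps, Python scripts to look and compute and a tool call to move; the robot and the scene stay as the last step left them, time stands still between calls to the robot, and variables do not carry over. Pictures are saved under pics/ and viewed, at most 11 in all, crops included, and the job is handed in when it is done.

Besides the shell and the picture viewer there is one more tool, called after "Call:" in YAML: its name, and indented under it one key for each argument. drive_tool: Moves the arm, as the interface text tells. Its arguments: {"type":"object","properties":{"targets":{"type":"array","items":{"type":"object","properties":{"tx":{"type":"number"},"ty":{"type":"number"},"tz":{"type":"number"},"twist":{"type":"number"}}}},"jaw":{"type":"number"},"force":{"type":"number"}},"required":["targets"]}

```bash
mkdir -p pics; cat > h.py <<'E'
import numpy as np, cv2
from cell import readout, optics, ticket, robot
from scipy.spatial.transform import Rotation as R
def cam(n):
    c=optics.camera(n); c["K"]=np.array([[c["fx"],0,c["cx"]],[0,c["fy"],c["cy"]],[0,0,1.]]); c["d"]=np.array(c["dist_coeffs"],float); c["pose"]=np.array(c["pose"]); return c
def save(c,n): cv2.imwrite(f"pics/{n}.png",c["image"][:,:,::-1])
def ray(c,uv):
    p=cv2.undistortPoints(np.array(uv,float).reshape(-1,1,2),c["K"],c["d"])[:,0]
    d=np.c_[p,np.ones(len(p))]@c["pose"][:3,:3].T
    return c["pose"][:3,3],d
def onz(c,uv,z):
    o,d=ray(c,uv); return o+d*((z-o[2])/d[:,2])[:,None]
def proj(c,P):
    T=np.linalg.inv(c["pose"]); return cv2.projectPoints(np.array(P,float).reshape(-1,3),cv2.Rodrigues(T[:3,:3])[0],T[:3,3],c["K"],c["d"])[0][:,0]
def st():
    o=readout.get_obs(); print("t",round(o["time"],2),"p",np.round(o["eef_pos"],4),"R\n",np.round(R.from_quat(o["orientation"]).as_matrix(),3),"F",np.round(o["force"],1),"w",o["grip_width"],"gf",o["grip_force"]); return o
def tool(o,P,yaw_y=None):
    "shift in tool cm to bring TCP to P"
    M=R.from_quat(o["orientation"]).as_matrix(); return np.round(M.T@(np.array(P)-o["eef_pos"])*100,2)
E
python3 - <<'E'
from h import *
st()
for n in("top","side"):
    c=cam(n); save(c,n); print(n,np.round(c["pose"],3).tolist(),c["fx"])
E
```

```text
t 0.0 p [ 0.281  -0.5576  0.2385] R
 [[-0.893 -0.45  -0.001]
 [-0.45   0.893  0.002]
 [ 0.     0.002 -1.   ]] F [-0.5  0.5 -0.2] w 0.08697521605864852 gf 0.0
top [[0.049, -0.973, 0.225, 0.203], [-0.999, -0.048, 0.011, -0.058], [-0.0, -0.225, -0.974, 1.408], [0.0, 0.0, 0.0, 1.0]] 595.4076297391001
side [[-0.997, 0.049, -0.052, 0.563], [0.068, 0.42, -0.905, 1.173], [-0.023, -0.906, -0.422, 0.635], [0.0, 0.0, 0.0, 1.0]] 619.6602319616399
```

View pics/top.png

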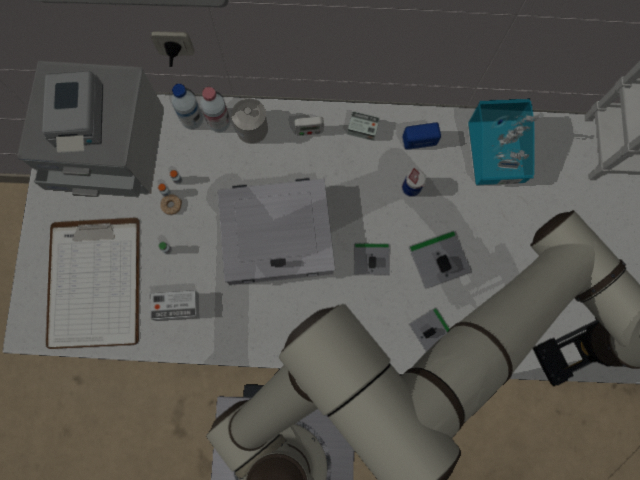

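View pics/side.png

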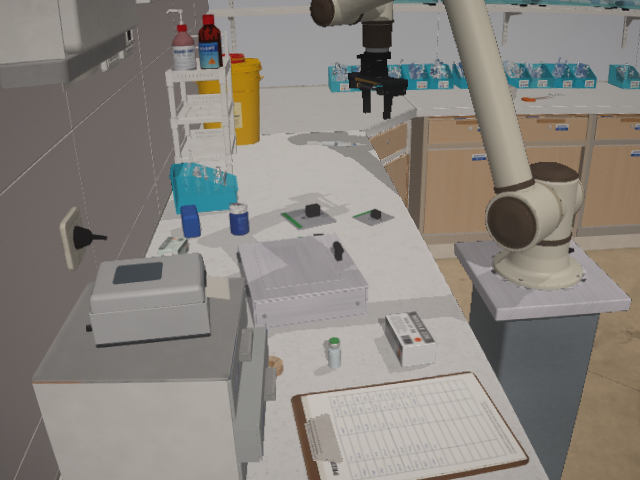

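The top view shows the case at px (220–333, 180–283) with its T-grip at (279, 262). The largest plate is at about (440, 258) with its grip block at (444, 264). The smaller plates are at (373, 258) and (430, 325), and the bottle is at (413, 182).

```bash
cat > m.py <<'E'
from h import *
c=cam("top"); im=c["image"].astype(int); cv2.imwrite("pics/crop1.png",cv2.resize(c["image"][170:300,200:490,::-1],None,fx=2.7,fy=2.7,interpolation=cv2.INTER_CUBIC))
def comps(m,box,amin=8):
    x0,y0,x1,y1=box; mm=np.zeros(m.shape,np.uint8); mm[y0:y1,x0:x1]=m[y0:y1,x0:x1]
    n,l,s,ce=cv2.connectedComponentsWithStats(mm); return [(s[i],ce[i],(l==i).astype(np.uint8)) for i in range(1,n) if s[i,4]>=amin]
dark=im.max(2)<45
for b,z in(((255,245,300,275),.091),((425,245,460,280),.034)):
    for s,ce,_ in comps(dark,b): print("dark",s,ce,onz(c,ce,z))
green=(im[:,:,1]>im[:,:,0]+40)&(im[:,:,1]>im[:,:,2]+40)
for s,ce,m in comps(green,(345,220,480,340)):
    r=cv2.minAreaRect(np.argwhere(m)[:,::-1].astype(np.float32)); bp=cv2.boxPoints(r); w=onz(c,bp,.004); print("green",s,r,np.round(w,4).tolist())
E
python3 m.py
```

```text
dark [271 259  15   8  95] [277.70526316 262.45263158] [[0.45345275 0.03247792 0.091     ]]
dark [437 255  15  18 187] [443.61497326 263.4973262 ] [[ 0.48078902 -0.35365188  0.034     ]]
```

View pics/crop1.png

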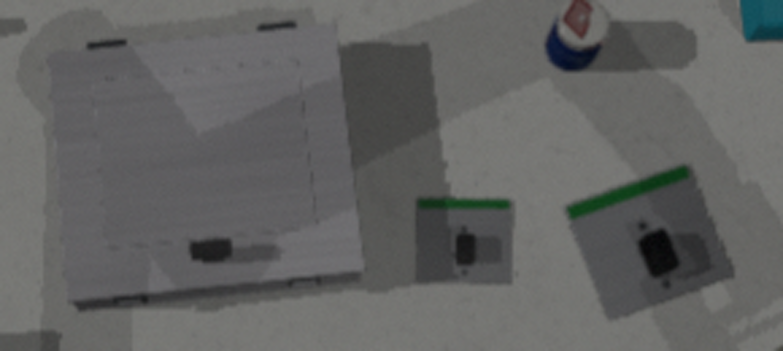

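The crop shows the lid corners at crop px (50,55), (338,25), (360,272), (72,302) and the plate corners at about (567,212), (688,170), (733,275), (610,318).

```bash
cat > m2.py <<'E'
from h import *
c=cam("top")
im=c["image"].astype(int)
f=lambda l:np.array(l)/2.7+[200,170]
L=onz(c,f([(50,55),(338,25),(360,272),(72,302)]),.066)
print("lid",L.round(4).tolist(),[round(np.linalg.norm(L[i]-L[(i+1)%4]),4) for i in range(4)],"c",L.mean(0))
for v in(L[0]-L[1],L[3]-L[2]): print("yaw from y edge",np.degrees(np.arctan2(-v[0],v[1])))
for v in(L[0]-L[3],L[1]-L[2]): print("yaw from x edge",np.degrees(np.arctan2(v[1],v[0])))
g=(im[:,:,1]>im[:,:,0]+25)&(im[:,:,1]>im[:,:,2]+25); m=np.zeros(g.shape,np.uint8); m[225:262,400:465]=g[225:262,400:465]
r=cv2.minAreaRect(np.argwhere(m)[:,::-1].astype(np.float32)); B=onz(c,cv2.boxPoints(r),.004); print("green",m.sum(),r,B.round(4).tolist())
P=onz(c,f([(567,212),(688,170),(733,275),(610,318)]),.004)
print("plate",P.round(4).tolist(),[round(np.linalg.norm(P[i]-P[(i+1)%4]),4) for i in range(4)],"c",P.mean(0))
v=P[0]-P[1];print("yaw",np.degrees(np.arctan2(-v[0],v[1])));v=P[3]-P[2];print("yaw",np.degrees(np.arctan2(-v[0],v[1])))
for v in(P[0]-P[3],P[1]-P[2]): print("yaw x",np.degrees(np.arctan2(v[1],v[0])))
o=st(); M=R.from_quat(o["orientation"]).as_matrix(); print("tool y yaw",np.degrees(np.arctan2(-M[0,1],M[1,1])))
E
python3 m2.py
```

```text
lid [[0.6244, 0.1848, 0.066], [0.6641, -0.0657, 0.066], [0.4452, -0.0941, 0.066], [0.4075, 0.1477, 0.066]] [np.float64(0.2537), np.float64(0.2208), np.float64(0.2447), np.float64(0.22)] c [0.53530169 0.04318275 0.066     ]
yaw from y edge 9.012670606620613
yaw from y edge 8.85738102448756
yaw from x edge 9.70763189528409
yaw from x edge 7.368148089840018
green 167 ((431.9773864746094, 240.93666076660156), (3.9015018939971924, 44.934539794921875), 70.34617614746094) [[0.5244, -0.2789, 0.004], [0.5672, -0.3818, 0.004], [0.5582, -0.385, 0.004], [0.5155, -0.2822, 0.004]]
plate [[0.5198, -0.2786, 0.004], [0.5639, -0.3875, 0.004], [0.4696, -0.4274, 0.004], [0.4259, -0.3178, 0.004]] [np.float64(0.1176), np.float64(0.1024), np.float64(0.1179), np.float64(0.1018)] c [ 0.49482041 -0.35283502  0.004     ]
yaw 22.044983774667358
yaw 21.774241642598593
yaw x 22.684442640413202
yaw x 22.89910064808637
t 0.2 p [ 0.2811 -0.5578  0.2389] R
 [[-0.893 -0.45  -0.001]
 [-0.45   0.893  0.001]
 [ 0.     0.001 -1.   ]] F [-0.1 -0.1  0.4] w 0.0866251403110261 gf 0.0
tool y yaw 26.739180359872584
```

Call:
drive_tool:
  targets:
    - {"tx":-4,"ty":4.5,"tz":0,"twist":2}
    - {"tx":-9,"ty":9.5,"tz":0,"twist":4}
    - {"tx":-14,"ty":15,"tz":0,"twist":6}
    - {"tx":-19,"ty":20,"tz":1,"twist":8}
    - {"tx":-24,"ty":25.5,"tz":2,"twist":10}
    - {"tx":-29,"ty":31,"tz":3,"twist":12}
    - {"tx":-34,"ty":36,"tz":4,"twist":14}
    - {"tx":-38,"ty":41,"tz":4,"twist":16}
    - {"tx":-41.8,"ty":44.9,"tz":4,"twist":18}
    - {"tx":-41.8,"ty":44.9,"tz":4,"twist":18}
  jaw: 1
  force: 30

```text
time: 1.45
eef_pos: [0.4527, 0.0332, 0.1997]
orientation: [-0.077, 0.997, 0.0, 0.0]
force: [1.1, -0.8, 0.1]
grip_width: 0.0866
grip_force: 0.0
```

```bash
python3 - <<'E'
from h import *
c=cam("wrist"); save(c,"w1"); o=st(); print(np.round(c["pose"],3).tolist(),c["fx"])
print(tool(o,[.451,.030,.089]), proj(c,[[.451,.03,.099],[.535,.043,.066]]))
E
```

```text
t 1.5 p [0.4553 0.0375 0.1997] R
 [[-0.988 -0.157  0.004]
 [-0.157  0.988  0.002]
 [-0.004  0.001 -1.   ]] F [1.4 4.7 0.4] w 0.08711962222532506 gf 0.0
[[-0.153, 0.955, 0.253, 0.384], [0.988, 0.148, 0.039, 0.022], [-0.0, 0.256, -0.967, 0.345], [0.0, 0.0, 0.0, 1.0]] 396.10508114970054
[ 0.58 -0.69 11.06] [[310.56597812 242.30641282]
 [311.23458421 336.13397322]]
```

View pics/w1.png

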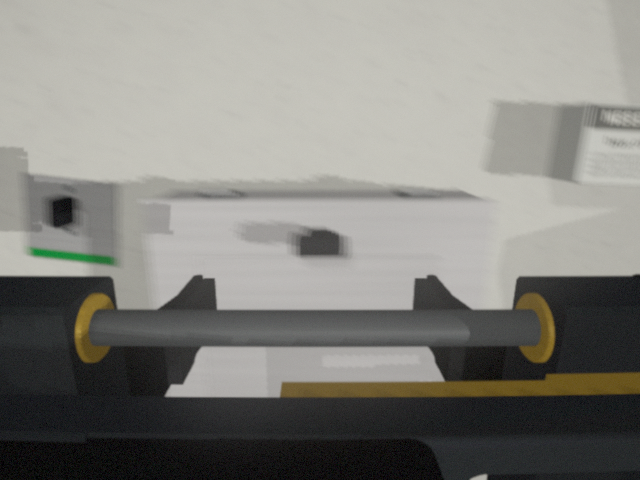

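The wrist view is slightly blurred because the arm was still settling. The T-grip bar is at about (319, 243), close to the prediction of (311, 242). I'll measure again now that the arm is still.

```bash
python3 - <<'E'
from h import *
for k in range(4): c=cam("wrist")
o=st(); im=c["image"].astype(int); m=np.zeros((480,640),np.uint8); m[215:272,260:390]=(im.max(2)<75)[215:272,260:390]
n,l,s,ce=cv2.connectedComponentsWithStats(m)
for i in range(1,n):
    if s[i,4]>100: 
        x,y,w,h,_=s[i]; print(s[i],ce[i],onz(c,[(x,y+h/2),(x+w,y+h/2),(x+w/2,y+h/2)],.092).round(4).tolist())
print(np.round(c["pose"][:3,3],4))
# lid front edge corners
E
```

```text
t 1.7 p [0.4521 0.031  0.1993] R
 [[-0.988 -0.153 -0.001]
 [-0.153  0.988 -0.   ]
 [ 0.001 -0.    -1.   ]] F [ 0.7 -1.1  0.4] w 0.08668098983319797 gf 0.0
[290 228  49  27 928] [313.46659483 241.54202586] [[0.4538, 0.0153, 0.092], [0.4488, 0.0473, 0.092], [0.4513, 0.0313, 0.092]]
[0.3841 0.0208 0.3449]
```

Call:
drive_tool:
  targets:
    - {"tx":0,"ty":0,"tz":3,"twist":0}
    - {"tx":0,"ty":0,"tz":6,"twist":0}
    - {"tx":0,"ty":0,"tz":9,"twist":0}
    - {"tx":0,"ty":0,"tz":10.5,"twist":0}
    - {"tx":0,"ty":0,"tz":10.9,"twist":0}
    - {"tx":0,"ty":0,"tz":10.9,"twist":0}

```text
time: 2.45
eef_pos: [0.4526, 0.0302, 0.0909]
orientation: [-0.076, 0.997, -0.0, 0.0]
force: [0.1, -0.4, 0.0]
grip_width: 0.0873
grip_force: 0.0
```

Call:
drive_tool:
  targets:
    - {"tx":0,"ty":0,"tz":0,"twist":0}
    - {"tx":0,"ty":0,"tz":0,"twist":0}
    - {"tx":0,"ty":0,"tz":0,"twist":0}
    - {"tx":0,"ty":0,"tz":0,"twist":0}
    - {"tx":0,"ty":0,"tz":0,"twist":0}
    - {"tx":0,"ty":0,"tz":0,"twist":0}
  jaw: 0
  force: 25

```text
time: 3.2
eef_pos: [0.4525, 0.0311, 0.0905]
orientation: [-0.076, 0.997, 0.0, 0.0]
force: [-3.8, 10.8, 1.2]
grip_width: 0.0352
grip_force: 6.9
```

```bash
python3 - <<'E'
from h import *
o=st(); M=R.from_quat(o["orientation"]).as_matrix()
# bar position relative to start in case x,z -> tool tx=-x, tz=-z
p0=np.array([-.195,.030])
for t in np.r_[np.arange(.1,1.851,.125),1.85]:
    q=np.array([-.195*np.cos(t)+.03*np.sin(t), .195*np.sin(t)+.03*np.cos(t)])-p0
    print(round(t,2),"tx",round(-q[0]*100,1),"tz",round(-q[1]*100,1))
E
```

```text
t 3.2 p [0.4525 0.0311 0.0905] R
 [[-0.988 -0.152  0.   ]
 [-0.152  0.988  0.   ]
 [-0.     0.    -1.   ]] F [-3.8 10.8  1.2] w 0.035237373617228916 gf 6.914915023371577
0.1 tx -0.4 tz -1.9
0.22 tx -1.2 tz -4.3
0.35 tx -2.2 tz -6.5
0.48 tx -3.5 tz -8.6
0.6 tx -5.1 tz -10.5
0.72 tx -6.9 tz -12.2
0.85 tx -8.9 tz -13.6
0.98 tx -11.0 tz -14.8
1.1 tx -13.3 tz -15.7
1.23 tx -15.7 tz -16.4
1.35 tx -18.2 tz -16.7
1.48 tx -20.6 tz -16.7
1.6 tx -23.1 tz -16.4
1.72 tx -25.5 tz -15.8
1.85 tx -27.8 tz -14.9
1.85 tx -27.8 tz -14.9
```

Call:
drive_tool:
  targets:
    - {"tx":0,"ty":0.1,"tz":0,"twist":0}
    - {"tx":0,"ty":0.1,"tz":0,"twist":0}
    - {"tx":-0.2,"ty":0.1,"tz":-1,"twist":0}
    - {"tx":-0.4,"ty":0.1,"tz":-1.9,"twist":0}
    - {"tx":-0.7,"ty":0.1,"tz":-3.1,"twist":0}
    - {"tx":-1.2,"ty":0.1,"tz":-4.3,"twist":0}
    - {"tx":-1.2,"ty":0.1,"tz":-4.3,"twist":0}

```text
time: 4.08
eef_pos: [0.4641, 0.0337, 0.1344]
orientation: [-0.076, 0.997, 0.0, 0.0]
force: [-0.7, 0.6, -2.0]
grip_width: 0.0339
grip_force: 25.0
```

Call:
drive_tool:
  targets:
    - {"tx":-0.5,"tz":-1.1}
    - {"tx":-1.0,"tz":-2.2}
    - {"tx":-1.6,"tz":-3.3}
    - {"tx":-2.3,"tz":-4.3}
    - {"tx":-3.1,"tz":-5.3}
    - {"tx":-3.9,"tz":-6.2}
    - {"tx":-4.8,"tz":-7.1}
    - {"tx":-5.7,"tz":-7.9}
    - {"tx":-6.7,"tz":-8.6}
    - {"tx":-7.7,"tz":-9.3}

```text
schema error: expected keys tx, ty, tz, twist
```

Call:
drive_tool:
  targets:
    - {"tx":-1.0,"tz":-0.6}
    - {"tx":-2.1,"tz":-1.2}
    - {"tx":-3.2,"tz":-1.7}
    - {"tx":-4.4,"tz":-2.1}
    - {"tx":-5.6,"tz":-2.5}
    - {"tx":-6.8,"tz":-2.8}
    - {"tx":-8.0,"tz":-3.0}
    - {"tx":-9.3,"tz":-3.1}
    - {"tx":-10.5,"tz":-3.15}
    - {"tx":-11.7,"tz":-3.1}

```text
schema error: expected keys tx, ty, tz, twist
```

Call:
drive_tool:
  targets:
    - {"tx":-0.5,"ty":0,"tz":-1.1,"twist":0}
    - {"tx":-1.0,"ty":0,"tz":-2.2,"twist":0}
    - {"tx":-1.6,"ty":0,"tz":-3.3,"twist":0}
    - {"tx":-2.3,"ty":0,"tz":-4.3,"twist":0}
    - {"tx":-3.1,"ty":0,"tz":-5.3,"twist":0}
    - {"tx":-3.9,"ty":0,"tz":-6.2,"twist":0}
    - {"tx":-4.8,"ty":0,"tz":-7.1,"twist":0}
    - {"tx":-5.7,"ty":0,"tz":-7.9,"twist":0}
    - {"tx":-6.7,"ty":0,"tz":-8.6,"twist":0}
    - {"tx":-7.7,"ty":0,"tz":-9.3,"twist":0}

```text
time: 5.32
eef_pos: [0.5407, 0.0457, 0.2274]
orientation: [-0.076, 0.997, 0.0, -0.0]
force: [-3.0, 2.6, 0.4]
grip_width: 0.0338
grip_force: 25.0
```

Call:
drive_tool:
  targets:
    - {"tx":-1.0,"ty":0,"tz":-0.6,"twist":0}
    - {"tx":-2.1,"ty":0,"tz":-1.2,"twist":0}
    - {"tx":-3.2,"ty":0,"tz":-1.7,"twist":0}
    - {"tx":-4.4,"ty":0,"tz":-2.1,"twist":0}
    - {"tx":-5.6,"ty":0,"tz":-2.5,"twist":0}
    - {"tx":-6.8,"ty":0,"tz":-2.8,"twist":0}
    - {"tx":-8.0,"ty":0,"tz":-3.0,"twist":0}
    - {"tx":-9.3,"ty":0,"tz":-3.1,"twist":0}
    - {"tx":-10.5,"ty":0,"tz":-3.15,"twist":0}
    - {"tx":-11.7,"ty":0,"tz":-3.1,"twist":0}

```text
time: 6.58
eef_pos: [0.6574, 0.0641, 0.2579]
orientation: [-0.076, 0.997, 0.0, 0.001]
force: [-1.6, 4.7, 0.8]
grip_width: 0.0337
grip_force: 25.0
```

Call:
drive_tool:
  targets:
    - {"tx":-1.2,"ty":0,"tz":0.1,"twist":0}
    - {"tx":-2.5,"ty":0,"tz":0.3,"twist":0}
    - {"tx":-3.7,"ty":0,"tz":0.6,"twist":0}
    - {"tx":-4.9,"ty":0,"tz":0.9,"twist":0}
    - {"tx":-6.0,"ty":0,"tz":1.3,"twist":0}
    - {"tx":-7.0,"ty":0,"tz":1.75,"twist":0}
    - {"tx":-7.2,"ty":0,"tz":1.85,"twist":0}
    - {"tx":-7.2,"ty":0,"tz":1.85,"twist":0}

```text
time: 7.58
eef_pos: [0.7283, 0.0752, 0.2399]
orientation: [-0.077, 0.997, 0.0, 0.001]
force: [-2.6, 5.8, 2.5]
grip_width: 0.0337
grip_force: 25.0
```

```bash
python3 - <<'E'
from h import *
c=cam("top"); save(c,"t2"); c=cam("side"); save(c,"s2"); o=st()
E
```

```text
t 7.67 p [0.7283 0.0752 0.2399] R
 [[-0.988 -0.153  0.003]
 [-0.153  0.988  0.001]
 [-0.003  0.    -1.   ]] F [-2.   3.5  3.6] w 0.03363032671838762 gf 24.999709641560912
```

View pics/s2.png

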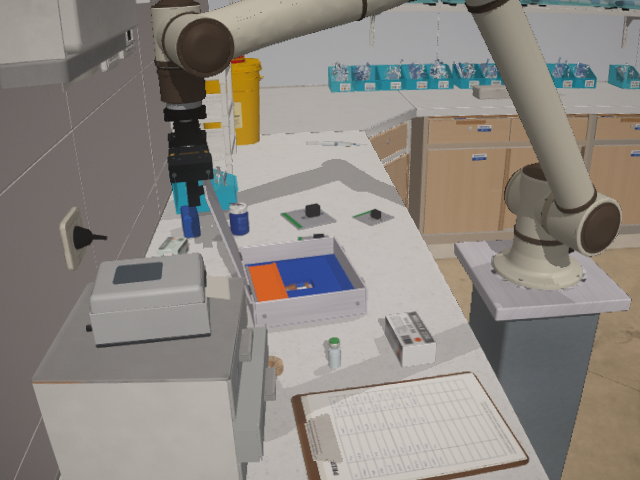

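The side view shows the lid past upright near its stop, with the case open: orange flap at (267, 281), blue board and pocket at (300, 286). Next I release the lid and go up.

Call:
drive_tool:
  targets:
    - {"tx":0,"ty":0,"tz":0,"twist":0}
    - {"tx":0,"ty":0,"tz":0,"twist":0}
    - {"tx":0,"ty":0,"tz":0,"twist":0}
    - {"tx":0,"ty":0,"tz":0,"twist":0}
    - {"tx":0,"ty":0,"tz":-1,"twist":0}
    - {"tx":0,"ty":0,"tz":-4,"twist":0}
    - {"tx":0,"ty":0,"tz":-8,"twist":0}
    - {"tx":0,"ty":0,"tz":-11,"twist":0}
    - {"tx":0,"ty":0,"tz":-12,"twist":0}
    - {"tx":0,"ty":0,"tz":-12,"twist":0}
  jaw: 0.8

```text
time: 8.93
eef_pos: [0.7271, 0.0743, 0.3593]
orientation: [-0.076, 0.997, 0.0, 0.0]
force: [0.7, 0.1, -0.3]
grip_width: 0.0695
grip_force: 0.0
```

Call:
drive_tool:
  targets:
    - {"tx":4,"ty":-3,"tz":0,"twist":0}
    - {"tx":8,"ty":-7,"tz":0,"twist":-2}
    - {"tx":11.5,"ty":-12,"tz":0,"twist":-4}
    - {"tx":15,"ty":-17,"tz":0,"twist":-6}
    - {"tx":19,"ty":-22,"tz":2,"twist":-8}
    - {"tx":23,"ty":-27,"tz":5,"twist":-10}
    - {"tx":26,"ty":-31,"tz":8,"twist":-12}
    - {"tx":29,"ty":-35,"tz":11,"twist":-13.5}
    - {"tx":31,"ty":-38,"tz":13,"twist":-13.5}
    - {"tx":31,"ty":-38.6,"tz":14,"twist":-13.5}
  jaw: 0.8

```text
time: 10.18
eef_pos: [0.4764, -0.3555, 0.2156]
orientation: [-0.191, 0.982, 0.002, -0.002]
force: [-0.3, -0.0, -0.8]
grip_width: 0.0697
grip_force: 0.0
```

```bash
python3 - <<'E'
from h import *
for k in range(7): c=cam("wrist")
save(c,"w3"); o=st(); print(np.round(c["pose"],3).tolist())
c=cam("top"); save(c,"t3")
cv2.imwrite("pics/t3c.png",cv2.resize(c["image"][150:300,190:490,::-1],None,fx=2.6,fy=2.6,interpolation=cv2.INTER_CUBIC))
E
```

```text
t 10.53 p [ 0.4804 -0.3536  0.2199] R
 [[-0.925 -0.38   0.002]
 [-0.38   0.925 -0.001]
 [-0.001 -0.001 -1.   ]] F [0.3 0.4 0.2] w 0.0694723770228908 gf 0.0
[[-0.38, 0.894, 0.238, 0.416], [0.925, 0.368, 0.096, -0.38], [-0.001, 0.257, -0.966, 0.365], [0.0, 0.0, 0.0, 1.0]]
```

View pics/w3.png

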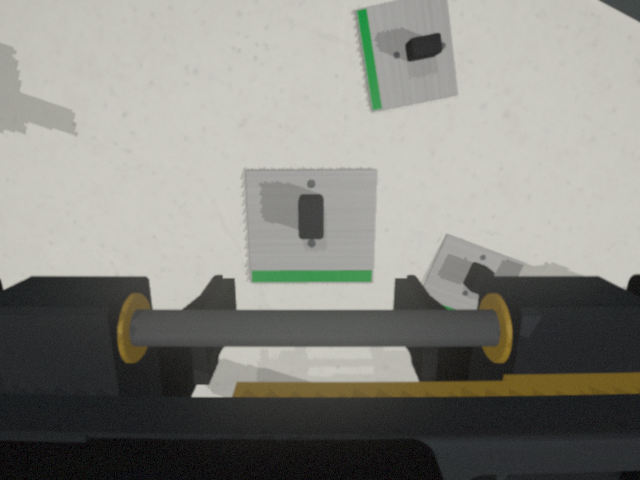

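View pics/t3c.png

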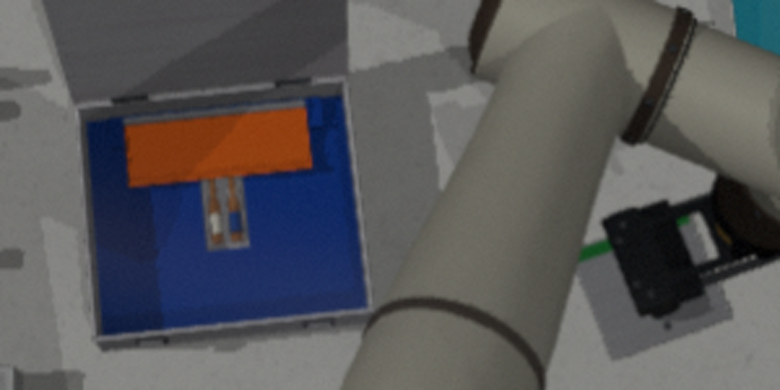

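The wrist view shows the plate at px (245–377, 168–283), block top at (311, 216), green edge at the bottom. The top crop shows the case open, with the flap's near edge from (129,186) to (313,168).

```bash
python3 - <<'E'
from h import *
c=cam("wrist"); im=c["image"].astype(int); o=st()
m=np.zeros((480,640),np.uint8); m[180:262,270:350]=(im.max(2)<50)[180:262,270:350]
n,l,s,ce=cv2.connectedComponentsWithStats(m); i=1+s[1:,4].argmax(); r=cv2.minAreaRect(np.argwhere(l==i)[:,::-1].astype(np.float32)); print("block",s[i],ce[i],r,onz(c,ce[i],.034),onz(c,cv2.boxPoints(r),.034).round(4).tolist())
g=(im[:,:,1]>im[:,:,0]+30)&(im[:,:,1]>im[:,:,2]+30); m[:]=0; m[262:290,240:385]=g[262:290,240:385]
r=cv2.minAreaRect(np.argwhere(m)[:,::-1].astype(np.float32)); b=cv2.boxPoints(r); B=onz(c,b,.004); print("green",b.round(1).tolist(),B.round(4).tolist())
P=onz(c,[(245.5,168.5),(377,168.5),(374,283),(250,283)],.004); print("plate",P.round(4).tolist(),[round(np.linalg.norm(P[k]-P[(k+1)%4]),4) for k in range(4)],P.mean(0))
for v in(P[1]-P[0],P[2]-P[3]): print("yaw",np.degrees(np.arctan2(-v[0],v[1])))
c=cam("top"); im=c["image"].astype(int); F=(im[:,:,0]>im[:,:,2]+60)&(im[:,:,0]>130); m[:]=0; m[185:225,235:315]=F[185:225,235:315]
n,l,s,ce=cv2.connectedComponentsWithStats(m); i=1+s[1:,4].argmax(); r=cv2.minAreaRect(np.argwhere(l==i)[:,::-1].astype(np.float32));b=cv2.boxPoints(r)
f=lambda l:np.array(l)/2.6+[190,150]
Q=onz(c,f([(129,187),(313,168)]),.018+.009+.004); Q2=onz(c,f([(125,123),(305,106)]),.028); print("flap near",b.round(1).tolist(),f([(129,187),(313,168)]),Q,Q.mean(0),"far",Q2)
for q in(Q,Q2): v=q[0]-q[1]; print(np.linalg.norm(v),"yaw",np.degrees(np.arctan2(-v[0],v[1])))
I=onz(c,f([(80,107),(345,83),(371,304),(100,338)]),.060);print("rim",I.round(4).tolist(),I.mean(0),[round(np.linalg.norm(I[k]-I[(k+1)%4]),4) for k in range(4)])
for v in (I[0]-I[1],I[3]-I[2]): print("yaw",np.degrees(np.arctan2(-v[0],v[1])))
E
```

```text
t 10.62 p [ 0.4801 -0.3537  0.2198] R
 [[-0.925 -0.38   0.001]
 [-0.38   0.925 -0.001]
 [-0.001 -0.001 -1.   ]] F [ 0.3 -0.8 -0.3] w 0.06948409536503874 gf 0.0Traceback (most recent call last):
  File "<stdin>", line 4, in <module>
ValueError: attempt to get argmax of an empty sequence
```

```bash
cat > m3.py <<'E'
from h import *
c=cam("wrist"); im=c["image"].astype(int); o=readout.get_obs()
print(im[216,311],im[200,275],im[216,340])
m=np.zeros((480,640),np.uint8); m[188:242,290:335]=(im.max(2)<80)[188:242,290:335]
n,l,s,ce=cv2.connectedComponentsWithStats(m); i=1+s[1:,4].argmax(); r=cv2.minAreaRect(np.argwhere(l==i)[:,::-1].astype(np.float32)); print("block",s[i],ce[i],r,onz(c,ce[i],.034),onz(c,cv2.boxPoints(r),.034).round(4).tolist())
P=onz(c,[(245.5,168.5),(377,168.5),(374,283),(250,283)],.004); print("plate",P.round(4).tolist(),[round(np.linalg.norm(P[k]-P[(k+1)%4]),4) for k in range(4)],P.mean(0))
for v in(P[1]-P[0],P[2]-P[3]): print("yaw",np.degrees(np.arctan2(-v[0],v[1])))
c=cam("top")
f=lambda l:np.array(l)/2.6+[190,150]
Q=onz(c,f([(129,187),(313,168)]),.018+.009+.004); Q2=onz(c,f([(125,123),(305,106)]),.028); print("flap near",Q,Q.mean(0),"far",Q2)
for q in(Q,Q2): v=q[0]-q[1]; print(np.linalg.norm(v),"yaw",np.degrees(np.arctan2(-v[0],v[1])))
I=onz(c,f([(80,107),(345,83),(371,304),(100,338)]),.060);print("rim",I.round(4).tolist(),I.mean(0),[round(np.linalg.norm(I[k]-I[(k+1)%4]),4) for k in range(4)])
for v in (I[0]-I[1],I[3]-I[2]): print("yaw",np.degrees(np.arctan2(-v[0],v[1])))
E
python3 m3.py
```

```text
[70 70 69] [140 139 136] [163 162 160]
block [ 299  195   24   45 1013] [310.57650543 216.53998026] ((310.5, 217.0), (44.0, 23.0), 90.0) [[ 0.48002276 -0.35814508  0.034     ]] [[0.4666, -0.3741, 0.034], [0.4593, -0.3562, 0.034], [0.4946, -0.3415, 0.034], [0.5022, -0.3599, 0.034]]
plate [[0.4672, -0.4272, 0.004], [0.4221, -0.3174, 0.004], [0.5234, -0.2742, 0.004], [0.5693, -0.3858, 0.004]] [np.float64(0.1187), np.float64(0.1101), np.float64(0.1207), np.float64(0.1102)] [ 0.49548146 -0.35113001  0.004     ]
yaw 22.32804785603213
yaw 22.35941887506276
flap near [[ 0.5589207   0.13382708  0.031     ]
 [ 0.58527077 -0.03442523  0.031     ]] [0.57209574 0.04970092 0.031     ] far [[ 0.6210247   0.14273706  0.028     ]
 [ 0.64568977 -0.02392958  0.028     ]]
0.1703031622995129 yaw 8.900816937805189
0.168481848319025 yaw 8.418126628257797
rim [[0.6246, 0.1804, 0.06], [0.6592, -0.0602, 0.06], [0.4551, -0.0924, 0.06], [0.4129, 0.1449, 0.06]] [0.53795699 0.04318036 0.06      ] [np.float64(0.243), np.float64(0.2067), np.float64(0.241), np.float64(0.2146)]
yaw 8.197562295532748
yaw 10.084679723959239
```

Call:
drive_tool:
  targets:
    - {"tx":0.1,"ty":-0.4,"tz":4,"twist":0}
    - {"tx":0.1,"ty":-0.4,"tz":8,"twist":0}
    - {"tx":0.1,"ty":-0.4,"tz":12,"twist":0}
    - {"tx":0.1,"ty":-0.4,"tz":16,"twist":0}
    - {"tx":0.1,"ty":-0.4,"tz":18.5,"twist":0}
    - {"tx":0.1,"ty":-0.4,"tz":19.5,"twist":0}
    - {"tx":0.1,"ty":-0.4,"tz":19.5,"twist":0}
    - {"tx":0.1,"ty":-0.4,"tz":19.5,"twist":0}

```text
time: 11.72
eef_pos: [0.481, -0.3589, 0.0254]
orientation: [-0.193, 0.981, -0.001, 0.001]
force: [0.3, -0.4, 0.2]
grip_width: 0.0694
grip_force: 0.0
```

Call:
drive_tool:
  targets:
    - {"tx":0,"ty":0,"tz":0,"twist":0}
    - {"tx":0,"ty":0,"tz":0,"twist":0}
    - {"tx":0,"ty":0,"tz":0,"twist":0}
    - {"tx":0,"ty":0,"tz":0,"twist":0}
    - {"tx":0,"ty":0,"tz":0,"twist":0}
    - {"tx":0,"ty":0,"tz":0,"twist":0}
    - {"tx":0,"ty":0,"tz":0,"twist":0}
    - {"tx":0,"ty":0,"tz":0,"twist":0}
  jaw: 0
  force: 50

```text
time: 12.72
eef_pos: [0.4798, -0.3583, 0.024]
orientation: [-0.193, 0.981, 0.0, -0.0]
force: [-1.3, 0.9, 1.7]
grip_width: 0.0215
grip_force: 50.0
```

Call:
drive_tool:
  targets:
    - {"tx":0,"ty":0,"tz":-1,"twist":0}
    - {"tx":0,"ty":0,"tz":-3,"twist":0}
    - {"tx":0,"ty":0,"tz":-6,"twist":0}
    - {"tx":0,"ty":0,"tz":-9,"twist":0}
    - {"tx":0,"ty":0,"tz":-12,"twist":0}
    - {"tx":0,"ty":0,"tz":-13,"twist":0}
    - {"tx":-1,"ty":2,"tz":-13,"twist":0}
    - {"tx":-2.5,"ty":5,"tz":-13,"twist":0}

```text
time: 13.72
eef_pos: [0.4834, -0.3024, 0.153]
orientation: [-0.192, 0.981, 0.001, -0.001]
force: [0.6, 0.1, -3.3]
grip_width: 0.022
grip_force: 50.0
```

Call:
drive_tool:
  targets:
    - {"tx":-1.7,"ty":4,"tz":0,"twist":2}
    - {"tx":-3.4,"ty":8,"tz":0,"twist":4}
    - {"tx":-5.1,"ty":12,"tz":0,"twist":6}
    - {"tx":-6.8,"ty":16,"tz":0,"twist":8}
    - {"tx":-8.5,"ty":20,"tz":0,"twist":10}
    - {"tx":-10.2,"ty":24,"tz":0,"twist":12}
    - {"tx":-11.9,"ty":27.5,"tz":0,"twist":13.5}
    - {"tx":-13.2,"ty":30.1,"tz":0,"twist":13.5}
    - {"tx":-13.7,"ty":31.1,"tz":0,"twist":13.5}
    - {"tx":-13.7,"ty":31.1,"tz":0,"twist":13.5}

```text
time: 14.98
eef_pos: [0.4929, 0.0371, 0.1535]
orientation: [-0.077, 0.997, -0.0, -0.001]
force: [-0.1, 0.1, -2.0]
grip_width: 0.0221
grip_force: 50.0
```

```bash
python3 - <<'E'
from h import *
for k in range(4): c=cam("wrist")
save(c,"w4"); o=st(); print(np.round(c["pose"],4).tolist())
def B(x,y,z,cc=(.537,.0445),a=np.radians(8.8)):
    return [cc[0]+x*np.cos(a)-y*np.sin(a),cc[1]+x*np.sin(a)+y*np.cos(a),z]
print("pred board: flap near L,R",proj(c,[B(.035,.085,.031),B(.035,-.085,.031)]).round(0).tolist(),"rim front in corners",proj(c,[B(-.106,.121,.06),B(-.106,-.121,.06)]).round(0).tolist())
E
```

```text
t 15.18 p [0.493  0.036  0.1539] R
 [[-0.989 -0.151 -0.001]
 [-0.151  0.989 -0.   ]
 [ 0.001 -0.    -1.   ]] F [ 0.8  0.2 -1.9] w 0.021726639185183038 gf 49.964684760198
[[-0.1508, 0.9559, 0.252, 0.4247], [0.9886, 0.146, 0.038, 0.0252], [-0.0005, 0.2549, -0.967, 0.2994], [0.0, 0.0, 0.0, 1.0]]
pred board: flap near L,R [[430.0, 340.0], [205.0, 340.0]] rim front in corners [[521.0, 150.0], [115.0, 150.0]]
```

View pics/w4.png

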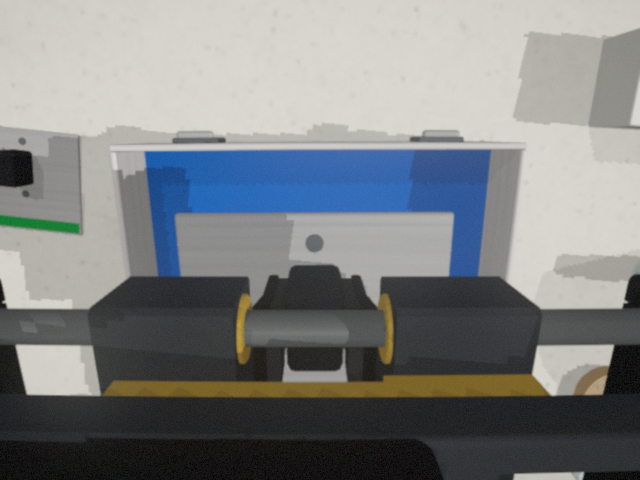

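The wrist view shows the plate's rear edge from (176,213) to (453,212), parallel to the case's front rim, (112,147) to (524,145). The blue board's near corners are at about (147,152) and (490,150). I'll compute the lateral offset.

```bash
python3 - <<'E'
from h import *
c=cam("wrist"); o=st(); e=R.from_quat(o["orientation"]).as_matrix(); p=np.array(o["eef_pos"])
im=c["image"].astype(int)
# refine horizontally: blue span on rows 165..200 ; plate span row 215..260
for r in (165,180,195): 
    b=np.where((im[r,:,2]>im[r,:,0]+40))[0]; q=onz(c,[(b.min(),r),(b.max()+1,r)],.018); print("blue",r,b.min(),b.max(),((q-p)@e*100).round(2)[:,:2].tolist())
for n,uv,z in(("rim",[(112,147),(524,145)],.060),("plate",[(176,213),(453,212)],p[2]+.002-.026+.004)):
    q=onz(c,uv,z); print(n,q.round(4).tolist(),((q-p)@e*100).round(2).tolist(),np.linalg.norm(q[0]-q[1]))
for r in (220,245,265):
    b=np.where((im[r,:,2]>im[r,:,0]+40))[0]; b1=b[b<300].max()+1; b2=b[b>330].min(); q=onz(c,[(b1,r),(b2,r)],p[2]-.02); print("plate",r,b1,b2,((q-p)@e*100).round(2)[:,:2].tolist())
E
```

```text
t 15.22 p [0.4931 0.036  0.1539] R
 [[-0.989 -0.151 -0.   ]
 [-0.151  0.989 -0.   ]
 [ 0.    -0.    -1.   ]] F [ 0.1  0.5 -3.8] w 0.021545715207884775 gf 49.96468601748347
blue 165 146 488 [[4.92, -11.93], [4.93, 12.26]]
blue 180 147 487 [[3.87, -11.96], [3.87, 12.3]]
blue 195 149 486 [[2.8, -11.93], [2.8, 12.35]]
rim [[0.4491, -0.093, 0.06], [0.411, 0.1491, 0.06]] [[6.29, -12.09, 9.4], [6.41, 12.41, 9.39]] 0.2450551935175855
plate [[0.4652, -0.0284, 0.1339], [0.447, 0.0883, 0.1339]] [[3.72, -5.95, 2.0], [3.77, 5.86, 2.0]] 0.11811621384066412
plate 220 175 454 [[3.42, -6.02], [3.42, 5.93]]
plate 245 178 452 [[2.31, -5.99], [2.31, 5.94]]
plate 265 180 450 [[1.39, -5.98], [1.39, 5.94]]
```

Call:
drive_tool:
  targets:
    - {"tx":0,"ty":0.2,"tz":2.5,"twist":0}
    - {"tx":0,"ty":0.2,"tz":5,"twist":0}
    - {"tx":0,"ty":0.2,"tz":7.5,"twist":0}
    - {"tx":0,"ty":0.2,"tz":9.5,"twist":0}
    - {"tx":0,"ty":0.2,"tz":10.5,"twist":0}
    - {"tx":0,"ty":0.2,"tz":10.7,"twist":0}
    - {"tx":0,"ty":0.2,"tz":10.7,"twist":0}
    - {"tx":0,"ty":0.2,"tz":10.7,"twist":0}

```text
time: 16.23
eef_pos: [0.4935, 0.0391, 0.0478]
orientation: [-0.076, 0.997, 0.0, 0.001]
force: [-0.5, -0.1, -3.0]
grip_width: 0.0216
grip_force: 50.0
```

Call:
drive_tool:
  targets:
    - {"tx":0,"ty":0,"tz":0.2,"twist":0}
    - {"tx":0,"ty":0,"tz":0.3,"twist":0}
    - {"tx":0,"ty":0,"tz":0.4,"twist":0}
    - {"tx":0,"ty":0,"tz":0.5,"twist":0}
    - {"tx":0,"ty":0,"tz":0.5,"twist":0}
    - {"tx":0,"ty":0,"tz":0.5,"twist":0}

```text
time: 16.98
eef_pos: [0.493, 0.039, 0.042]
orientation: [-0.076, 0.997, 0.0, 0.0]
force: [-0.1, -0.1, -2.3]
grip_width: 0.0219
grip_force: 50.0
```

Call:
drive_tool:
  targets:
    - {"tx":0,"ty":0,"tz":0.05,"twist":0}
    - {"tx":0,"ty":0,"tz":0.1,"twist":0}
    - {"tx":0,"ty":0,"tz":0.1,"twist":0}

```text
time: 17.35
eef_pos: [0.493, 0.0389, 0.0419]
orientation: [-0.076, 0.997, -0.0, 0.0]
force: [-2.5, 1.3, 6.7]
grip_width: 0.0218
grip_force: 50.0
```

```bash
python3 - <<'E'
from h import *
c=cam("side"); o=st(); cv2.imwrite("pics/s5.png",cv2.resize(c["image"][225:335,220:400,::-1],None,fx=4.4,fy=4.4,interpolation=cv2.INTER_CUBIC))
E
```

```text
t 17.4 p [0.493  0.0389 0.0419] R
 [[-0.988 -0.152  0.   ]
 [-0.152  0.988 -0.   ]
 [-0.    -0.    -1.   ]] F [-2.4  0.   6.5] w 0.021535274143163557 gf 49.968158416450024
```

View pics/s5.png

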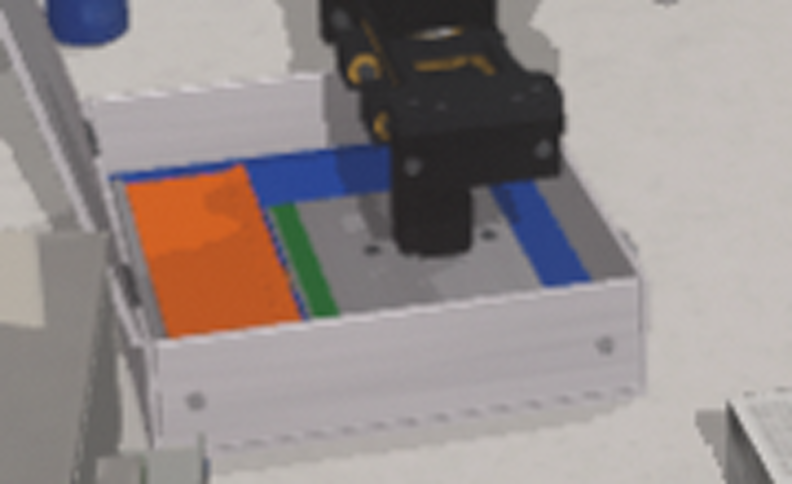

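The crop shows the plate flat on the board. Its green edge, (285,210) to (325,315), is just short of the orange flap and parallel to it. I'll raise it about 1.5 mm and slide it forward.

Call:
drive_tool:
  targets:
    - {"tx":0,"ty":0,"tz":-0.25,"twist":0}
    - {"tx":-0.3,"ty":0,"tz":-0.25,"twist":0}
    - {"tx":-0.8,"ty":0,"tz":-0.25,"twist":0}
    - {"tx":-1.3,"ty":0,"tz":-0.25,"twist":0}
    - {"tx":-1.8,"ty":0,"tz":-0.25,"twist":0}
    - {"tx":-2.3,"ty":0,"tz":-0.25,"twist":0}
    - {"tx":-2.8,"ty":0,"tz":-0.25,"twist":0}
    - {"tx":-2.8,"ty":0,"tz":-0.25,"twist":0}

```text
time: 18.4
eef_pos: [0.5211, 0.0433, 0.0435]
orientation: [-0.076, 0.997, 0.0, 0.0]
force: [0.3, -1.1, -2.2]
grip_width: 0.0223
grip_force: 50.0
```

```bash
python3 - <<'E'
from h import *
c=cam("side"); o=st(); cv2.imwrite("pics/s6.png",cv2.resize(c["image"][225:335,220:400,::-1],None,fx=4.4,fy=4.4,interpolation=cv2.INTER_CUBIC))
E
```

```text
t 18.45 p [0.5207 0.0432 0.0435] R
 [[-0.988 -0.152 -0.   ]
 [-0.152  0.988 -0.   ]
 [ 0.     0.    -1.   ]] F [-0.7  1.5 -2.9] w 0.021562799574645904 gf 49.96458621695638
```

View pics/s6.png

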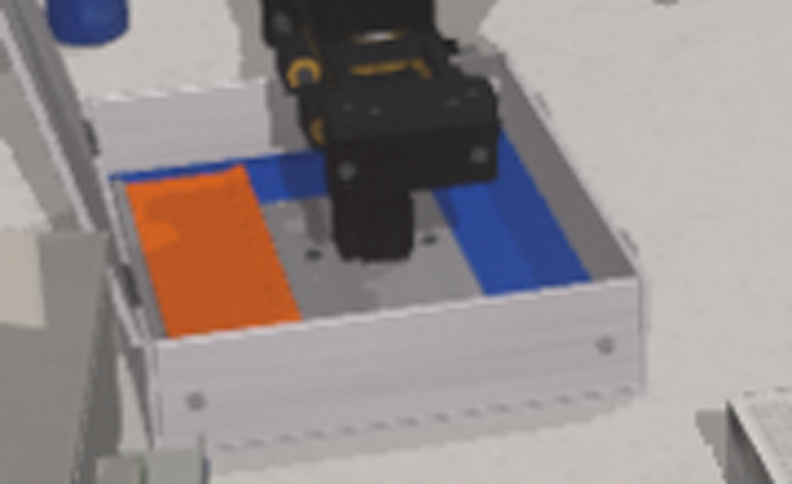

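The green edge is now under the flap, which has not moved: its corners are still at (245,168) and (300,320). I continue towards the rail.

Call:
drive_tool:
  targets:
    - {"tx":-0.4,"ty":0,"tz":0,"twist":0}
    - {"tx":-0.8,"ty":0,"tz":0,"twist":0}
    - {"tx":-1.2,"ty":0,"tz":0,"twist":0}
    - {"tx":-1.6,"ty":0,"tz":0,"twist":0}
    - {"tx":-1.6,"ty":0,"tz":0,"twist":0}
    - {"tx":-1.6,"ty":0,"tz":0,"twist":0}

```text
time: 19.2
eef_pos: [0.5363, 0.0456, 0.0435]
orientation: [-0.076, 0.997, -0.0, -0.0]
force: [0.7, 0.1, -2.5]
grip_width: 0.0217
grip_force: 50.0
```

Call:
drive_tool:
  targets:
    - {"tx":-0.1,"ty":0,"tz":0,"twist":0}
    - {"tx":-0.2,"ty":0,"tz":0,"twist":0}
    - {"tx":-0.3,"ty":0,"tz":0,"twist":0}
    - {"tx":-0.3,"ty":0,"tz":0,"twist":0}

```text
time: 19.7
eef_pos: [0.5391, 0.046, 0.0434]
orientation: [-0.076, 0.997, -0.0, -0.0]
force: [-0.6, -0.3, -2.3]
grip_width: 0.0218
grip_force: 50.0
```

Call:
drive_tool:
  targets:
    - {"tx":-0.1,"ty":0,"tz":0,"twist":0}
    - {"tx":-0.2,"ty":0,"tz":0,"twist":0}
    - {"tx":-0.2,"ty":0,"tz":0,"twist":0}

```text
time: 20.08
eef_pos: [0.5392, 0.0458, 0.043]
orientation: [-0.076, 0.997, -0.0, -0.002]
force: [-6.1, 0.6, 0.1]
grip_width: 0.022
grip_force: 50.0
```

Call:
drive_tool:
  targets:
    - {"tx":-0.05,"ty":0,"tz":0,"twist":0}
    - {"tx":-0.1,"ty":0,"tz":0,"twist":0}
    - {"tx":-0.1,"ty":0,"tz":0,"twist":0}

```text
time: 20.45
eef_pos: [0.5393, 0.0457, 0.0429]
orientation: [-0.076, 0.997, -0.001, -0.003]
force: [-6.8, 0.8, 0.7]
grip_width: 0.0213
grip_force: 50.0
```

The plate has reached the rail (−6.8 N in x). I back off slightly and press down.

Call:
drive_tool:
  targets:
    - {"tx":0.3,"ty":0,"tz":0,"twist":0}
    - {"tx":0.3,"ty":0,"tz":0.1,"twist":0}
    - {"tx":0.3,"ty":0,"tz":0.2,"twist":0}
    - {"tx":0.3,"ty":0,"tz":0.26,"twist":0}
    - {"tx":0.3,"ty":0,"tz":0.26,"twist":0}
    - {"tx":0.3,"ty":0,"tz":0.26,"twist":0}

```text
time: 21.2
eef_pos: [0.5391, 0.0459, 0.042]
orientation: [-0.076, 0.997, -0.0, -0.0]
force: [-5.7, 0.0, 5.8]
grip_width: 0.0215
grip_force: 50.0
```

```bash
python3 - <<'E'
from h import *
c=cam("wrist");o=st(); print(o["torque"]); p=np.array(o["eef_pos"]); e=R.from_quat(o["orientation"]).as_matrix(); im=c["image"].astype(int)
for r in (170,185,200,215,230,245):
    b=np.where((im[r,:,2]>im[r,:,0]+40))[0]; 
    if len(b)==0: print(r,"none"); continue
    print(r,b.min(),b.max(),[(int(b[i]),int(b[i+1])) for i in np.where(np.diff(b)>30)[0]])
a=cam("side")["image"][225:335,220:400,::-1]; h=im[140:290,100:540,::-1].astype(np.uint8)
A=cv2.resize(a,(480,293)); B=cv2.resize(h,(800,273)); K=np.zeros((566,800,3),np.uint8); K[:293,:480]=A; K[293:]=B; cv2.imwrite("pics/f7.png",K)
E
```

```text
t 21.25 p [0.5391 0.0459 0.042 ] R
 [[-0.988 -0.152 -0.001]
 [-0.152  0.988 -0.   ]
 [ 0.001 -0.    -1.   ]] F [-6.1  0.1  6. ] w 0.021714106253731536 gf 49.97114768251777
[ 0.06024231  1.7667603  -0.11543929]
170 32 595 []
185 35 592 []
200 37 590 []
215 40 587 [(175, 454)]
230 43 584 [(176, 453)]
245 45 582 [(177, 451)]
```

View pics/f7.png

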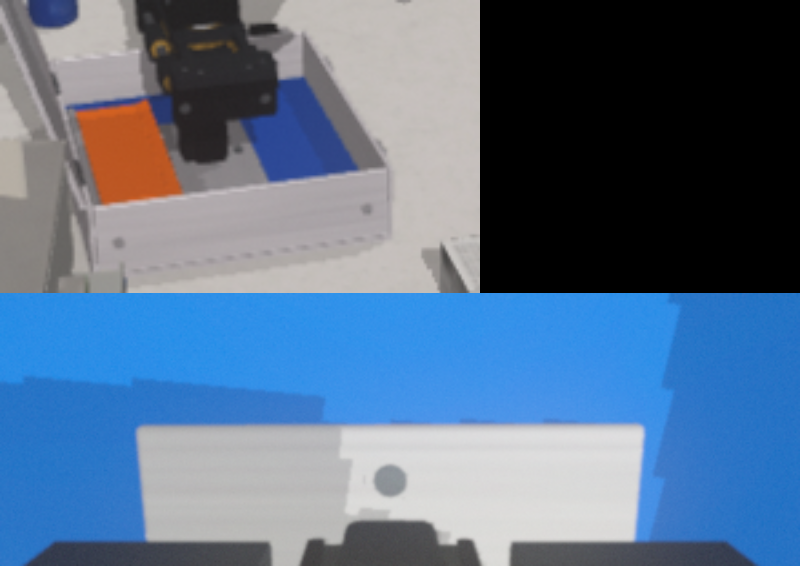

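The plate is flat and centred: plate midpoint at px 314.5, board midpoint at 313.5. The flap is down and the lid is open. I'll relax the x load and trim the press to about 10 N.

Call:
drive_tool:
  targets:
    - {"tx":0.04,"ty":0,"tz":0.03,"twist":0}
    - {"tx":0.06,"ty":0,"tz":0.04,"twist":0}
    - {"tx":0.06,"ty":0,"tz":0.04,"twist":0}
    - {"tx":0.06,"ty":0,"tz":0.04,"twist":0}
    - {"tx":0.06,"ty":0,"tz":0.04,"twist":0}

```text
time: 21.92
eef_pos: [0.5391, 0.0459, 0.0419]
orientation: [-0.076, 0.997, -0.0, 0.0]
force: [-5.6, -0.9, 7.0]
grip_width: 0.0214
grip_force: 50.0
```

Call:
drive_tool:
  targets:
    - {"tx":0.02,"ty":0,"tz":0.01,"twist":0}
    - {"tx":0.02,"ty":0,"tz":0.015,"twist":0}
    - {"tx":0.02,"ty":0,"tz":0.015,"twist":0}
    - {"tx":0.02,"ty":0,"tz":0.015,"twist":0}

```text
time: 22.42
eef_pos: [0.5391, 0.0459, 0.0419]
orientation: [-0.076, 0.997, -0.0, 0.001]
force: [-5.6, 0.0, 8.2]
grip_width: 0.0218
grip_force: 50.0
```

```bash
python3 - <<'E'
from h import *
o=st()
if 5<o["force"][2]<13: print(ticket.job_done())
E
```

```text
t 22.43 p [0.5391 0.0459 0.0419] R
 [[-0.988 -0.152  0.001]
 [-0.152  0.988 -0.   ]
 [-0.001 -0.    -1.   ]] F [-5.6  0.   8.2] w 0.021847577212332565 gf 49.97261828742921
the job is handed in; nothing more can be done
None
```

I handed the job in at 22.4 s: the lid is open, and the plate is tucked under the lowered flap up to the rail, centred, still gripped and pressed flat at about 10 N (8.2 N at the wrist plus roughly 2 N plate weight).

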